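# Re-aim the blow-off elbow at the casting bench's air point

## Robot

A 7-joint arm with a two-finger parallel gripper is mounted at the origin on the work surface. World frame = base frame: x ahead of the robot, y to its left, z up, the work surface at z = 0. Lengths are in m, angles in rad, forces in N, time in s.
With the tool pointing down it reaches from about 0.425 to 0.825 m from the base axis. Payload 3.6 kg.
Tool frame: the origin (TCP) lies where the fingers leave the gripper's body, on its centre line; the fingertips stand 73 mm ahead of it and the grasp point (between the pads) lies 54 mm ahead of it; z points along the fingers, y is the line along which they close (so a half turn about z gives the same grasp; the last joint's range is limited). The gripper opens to 85 mm and grips with 20 to 120 N. Pads are 22 mm wide; open, the fingers measure 114 mm over their backs; the gripper's body (76 mm by 85 mm) begins 54 mm behind the grasp point. The pads swing forward as they close: fully open they stand 13 mm farther back than shut.
Start: joints at [1.274, 0.615, -0.013, 1.423, 0.008, 1.103, -0.04], TCP at [0.174, -0.626, 0.304] pointing down, gripper open.
Joint ranges: [-3.12, 3.12], [-0.3, 2.06], [-1.34, 1.32], [0.26, 2.42], [-1.36, 4.5], [0.01, 1.98], [-2.84, 2.84]. Speed limits (rad/s): [2.79, 2.79, 3.14, 3.14, 3.14, 3.14, 3.14].

## Interface

Orientations are given as a unit quaternion [x, y, z, w].
In Python, from station import arm, snapshot, camera_info, ticket gives the robot as it stands. Calls block until the motion is done:
- arm.movep(position, orientation): joint-space move of the TCP to a pose.
- arm.line_to(position, velocity=0.15, ori=None): straight line of the TCP; ori=None keeps the orientation; velocity is the mean speed in m/s.
- arm.move_j(angles): joint-space move.
- arm.move_gripper(opening, effort=None): opening from 0.0 (shut) to 1.0 (fully open); effort is the grip in N (None keeps the last); returns when the fingers have stopped.
- arm.pause(seconds).
- arm.ik(position, orientation): joint angles nearest the present ones, or None.
- snapshot(name): name is "scene" or "side" or "wrist"; returns the picture (420x560x3 uint8, blue, green, red); there is no depth.
- camera_info(name): a dict with "fx", "fy", "cx", "cy" (pixels), "R" (3x3) and "t" (3): a world point X has camera coordinates R X + t; the wrist camera has in their place "T_tool_cam" (4x4, takes a point from camera to tool coordinates, whose origin is the TCP and whose axes are the flange's). Camera axes: x right, y down, z forward; pixel columns grow to the right and rows downward; lengths in m; the calibration is good to about 2 mm. A picture is of the moment at which its call begins: read the wrist's pose just before it. camera_info takes no time and is no camera call.
A pose or a line that the arm cannot do raises arm.MotionError and nothing moves.
- ticket.finish_job(): hands the job in; it is judged then, once.
Readings, each from a call of its own:
- arm.read_time(): time.
- arm.read_joint_positions(): joint angles.
- arm.read_dq(): joint speeds.
- arm.read_effort(): joint torques, N m.
- arm.read_tool_pos(): TCP position.
- arm.read_eef_rot(): TCP orientation.
- arm.read_ft_force(): force on the tool from outside, world axes, zero at the start.
- arm.read_wrist_torque(): the same for the moment, N m.
- arm.read_opening(): opening from 0.0 (shut) to 1.0 (fully open).
- arm.read_finger_force(): force on a finger pad.
Only numpy, scipy, OpenCV 4.12 (cv2) and the standard library are available. Lean on these libraries where they do the work, as an engineer would, in place of code of your own. Each camera call takes 0.05 s, during which the arm holds its last target. There are 200 camera calls.

## Task

The compressed air is on and the brass blow-off elbow points the wrong way: turn the red isolator handle on the sloped console to off, screw the elbow clockwise until its outlet points along the yellow mark and stop there without running well past it, then turn the isolator fully back on and let go. Never turn the elbow while the air is on, do not strike the lamp bar over the console, and leave the glue bottle, paint tub, plaster mould and brush jar standing where they are.

Things in the scene. Friction and masses are not known exactly. Their poses are not given: they have to be found in the camera images.
- isolator (a joint): Angle of the red rotary isolator handle: 0 = off (bar level across the panel, at the red ticks), 1.571 = on (bar up and down the slope, at the green ticks); it starts on. Seen facing the panel, off to on is clockwise, on to off anticlockwise. A sprung detent holds either end, pushes back (peak 0.2 N m) up to half way, then snaps it to the other end by itself.
- isolator_grip (a point): Grip centre of the red handle, on its axis: a bar 70 mm long, 14 wide, 34 high on a black boss 48 across. The point lies 34 mm out from the panel face, 13 mm under the bar's top. z is the turning axis, pointing out of the panel: up and to the robot, 30 degrees from vertical. x runs along the bar to its end with the white dash, y across its 14 mm width; both turn with the handle.
- console: Blue sloped console with the handle, left or right of the robot. Origin on the table under its panel's centre, z up; its front faces its -x. The panel is 210 mm up the slope, 220 mm wide, centre 112 mm above the table, tilted 30 degrees; the handle is at its middle and nothing else stands out of it by more than 4 mm.
- lamp: Aluminium lamp bar fixed over the console: 24 mm deep, 220 mm wide (along its y), 18 mm high, origin at its centre. It hangs about 225 mm above the handle grip: a hand coming straight down on the handle would strike it, one coming along the handle's axis passes clear (axis 140 mm away). Two thin posts, 100 mm to either side, rise from the console's upper edge.
- elbow (a joint): Angle of the brass elbow on its threaded stub: grows as it is screwed clockwise, seen from above. Its zero has no meaning. The thread is stiff (0.12 N m), stays where it is left and does not lower the elbow noticeably. It begins 0.6 to 2.2 rad short of the mark; a stop keeps it from being unscrewed by more than 0.9 rad.
- elbow_grip (a point): On the elbow's upright axis, 123 mm above the table, where to grip it. The elbow's body is a brass block 26 mm wide across y, 32 mm along x, from 78 to 136 mm above the table, on a stub in an aluminium manifold (100 mm square, 50 mm high). z is up, x points along the outlet, y across the two flat sides to grip; they turn with the elbow.
- elbow_outlet (a point): Centre of the elbow's outlet mouth: end of the level outlet tube, 58 mm from the elbow's axis, 108 mm above the table; tube 22 mm thick with a 26 mm bead at the end. x points out of the mouth.
- mark: Black round plate (100 mm across, 4 mm thick, its underside 50 mm above the table) round the foot of the elbow's stub, with a yellow pointer tab 12 mm wide that runs out to 77 mm from the axis. Origin on the elbow's axis at the plate's underside, z up; its x axis points along the yellow mark. The elbow is right when its outlet points the same way as this x axis, seen from above.
- glue_mid (a point): Bystander: middle of an upright white glue bottle with orange cap, 44 mm across, 135 mm high, beyond the manifold.
- tub_mid (a point): Bystander: middle of a squat paint tub with blue label, 54 mm across, 60 mm high, on the robot's side of the manifold.
- mould_mid (a point): Bystander: middle of a round white plaster mould, 100 mm across, 38 mm high, on the robot's side of the console.
- brushes_mid (a point): Bystander: half-way up a glass jar, 68 mm across and 100 mm high, between console and manifold; the brushes in it reach to 200 mm above the table.
There are look-alikes about, which are no part of the job. What is shaped like the part that bears elbow but blue or turquoise is not meant. Of the things that look like the part that bears tub_mid, the larger one is meant.

How it is judged:
On the way, in this order (a step that is already met when the one before it is completed fails the run):
1. the isolator is off (handle within 0.1 rad of the off detent) (value of joint isolator below 0.1 rad), for 0.2 s.
2. with the isolator off, the elbow's outlet points along the yellow mark (within 9 mm at the mouth, about 9 degrees) and is at rest (y of elbow_outlet in the frame of mark between -0.009 and 0.009 m and x of elbow_outlet in the frame of mark above 0.04 m and velocity of joint elbow between -0.05 and 0.05 rad/s and value of joint isolator below 0.1 rad), for 0.2 s.
3. the isolator is back on (within 0.1 rad of the on detent) (value of joint isolator above 1.47 rad), for 0.2 s.
At the end, for the whole second after the job is handed in: The isolator is on (within 0.1 rad of its on detent), the elbow's outlet points along the yellow mark (mouth within 9 mm of the mark's line, about 9 degrees) and is at rest, and the four bystanders stand upright within 30 mm of where they were (value of joint isolator above 1.47 rad and y of elbow_outlet in the frame of mark between -0.009 and 0.009 m and x of elbow_outlet in the frame of mark above 0.04 m and velocity of joint elbow between -0.05 and 0.05 rad/s and distance of each of glue_mid, tub_mid, mould_mid, brushes_mid from where it was at the start of the episode below 0.03 m and angle between each of glue_mid, tub_mid, mould_mid, brushes_mid's own z axis and vertical below 0.35 rad); the robot touches nothing.
It fails at once if the elbow is turned while the isolator is on (handle more than half way to on, elbow turning faster than 0.3 rad/s) (value of joint isolator above 0.8 rad and (velocity of joint elbow above 0.3 rad/s or velocity of joint elbow below -0.3 rad/s)).
It fails at once if the elbow is run past the mark by more than about 22 degrees (y of elbow_outlet in the frame of mark below -0.022 m).
It fails at once if the lamp bar is struck (more than 10 N) (contact force between lamp and anything else above 10 N).
It fails at once if a bystander is pushed more than 30 mm or tipped more than 20 degrees ((distance of glue_mid from where it was at the start of the episode above 0.03 m or angle between glue_mid's own z axis and vertical above 0.35 rad) or (distance of tub_mid from where it was at the start of the episode above 0.03 m or angle between tub_mid's own z axis and vertical above 0.35 rad) or (distance of mould_mid from where it was at the start of the episode above 0.03 m or angle between mould_mid's own z axis and vertical above 0.35 rad) or (distance of brushes_mid from where it was at the start of the episode above 0.03 m or angle between brushes_mid's own z axis and vertical above 0.35 rad)).
It also fails if it takes over 72 s, if anything falls off the work surface, if the arm or the gripper's body presses on something with over 40 N, if the wrist force passes 120 N, or if a joint passes its speed limit or range.

## Working session

There is one attempt and no reset: what is moved stays moved. The work goes in short steps, each a Python script; the robot and the scene stay as the last script left them, time stands still between calls to the robot, and variables do not carry over. Pictures are saved under pics/ and viewed, at most 10 in all, crops included, and the job is handed in when it is done.

```bash
mkdir -p pics; python3 - <<'E'
from station import arm,snapshot,camera_info
import cv2,numpy as np
for n in("scene","side"):
    im=snapshot(n);cv2.imwrite(f"pics/{n}0.png",cv2.resize(im,(800,600),interpolation=cv2.INTER_CUBIC));np.save(f"pics/{n}0.npy",im)
    c=camera_info(n);R=np.array(c["R"]);print(n,c["fx"],c["cx"],c["cy"],-R.T@np.array(c["t"]),R[2])
print(arm.read_time(),arm.read_tool_pos(),arm.read_eef_rot(),arm.read_joint_positions())
print(camera_info("wrist"))
E
```

```text
scene 491.1702648893531 278.5497318928832 209.54755053670758 [ 1.60919473 -0.5513617   0.95705622] [-0.72598628  0.45002341 -0.52002198]
side 491.43681402482144 282.01826183610416 208.69745168892604 [0.15897367 0.93510181 1.15114804] [ 0.32482875 -0.63802187 -0.69815068]
0.1 [ 0.17375136 -0.62580237  0.3028365 ] [ 9.90842173e-01  1.35019912e-01 -1.75486472e-04 -1.17483485e-03] [ 1.27350987  0.61584743 -0.01264615  1.4247418   0.00811882  1.10342951
 -0.04041736]
{'fx': 314.9200535984383, 'fy': 314.9200535984383, 'cx': 282.0090742170299, 'cy': 210.42716210739206, 'T_tool_cam': array([[-3.33085814e-04, -9.51137776e-01, -3.08766612e-01,
         7.90951313e-02],
       [ 9.99998901e-01,  1.29179219e-04, -1.47669037e-03,
         2.28478942e-04],
       [ 1.44442222e-03, -3.08766765e-01,  9.51136688e-01,
        -6.92442168e-02],
       [ 0.00000000e+00,  0.00000000e+00,  0.00000000e+00,
         1.00000000e+00]])}
```

View pics/scene0.png

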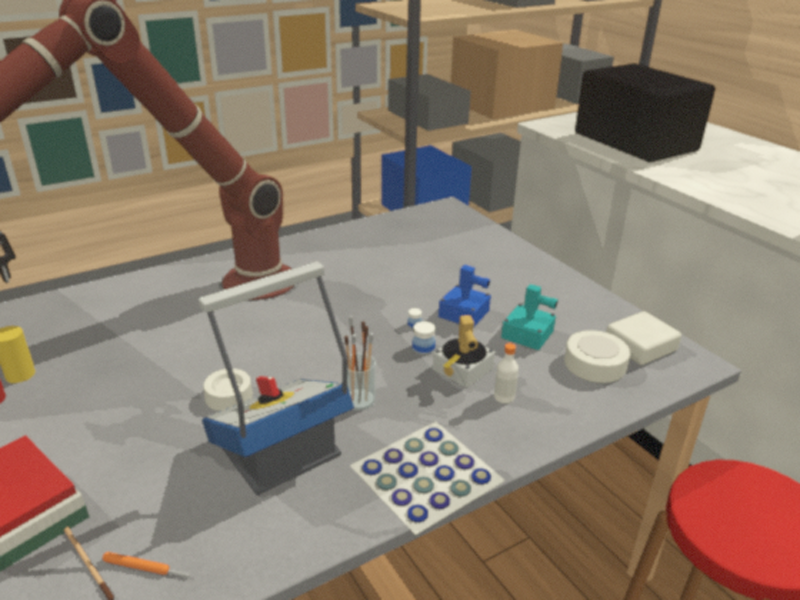

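View pics/side0.png

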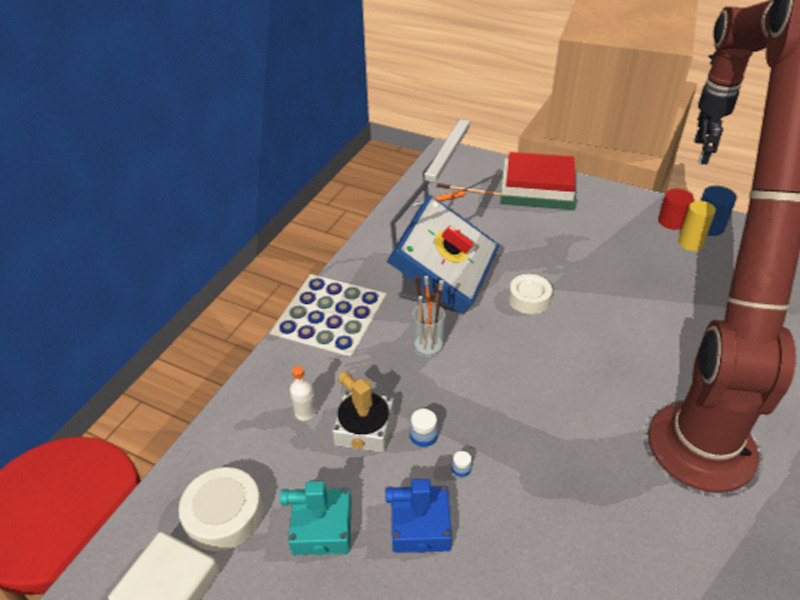

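Side view: the brass elbow is at (360,395) on the aluminium manifold; look-alikes are turquoise (315,500) and blue (420,500), so I take brass. The larger tub is at (423,425), the small one at (461,463). The red handle is at (458,240), the lamp bar at (447,150), the jar at (428,325), the glue at (302,395) and the mould at (530,293). Next, close crops.

```bash
python3 - <<'E'
import cv2,numpy as np
def crop(n,x,y,w,h): # native px
    im=np.load(f"pics/{n}0.npy")[y:y+h,x:x+w]; return cv2.resize(im,(400,300),interpolation=cv2.INTER_CUBIC)
# all 80x60 native => x5
t=[("side",215,255,80,60),("scene",285,215,80,60),("side",275,140,80,60),("scene",140,250,120,90)]
c=[crop(*a) for a in t]
for i in c:
    for k in range(0,400,50): cv2.line(i,(k,0),(k,6),(0,0,255),1)
    for k in range(0,300,50): cv2.line(i,(0,k),(6,k),(0,0,255),1)
cv2.imwrite("pics/crops.png",np.vstack([np.hstack(c[:2]),np.hstack(c[2:])]))
E
```

```text
(no output)
```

View pics/crops.png

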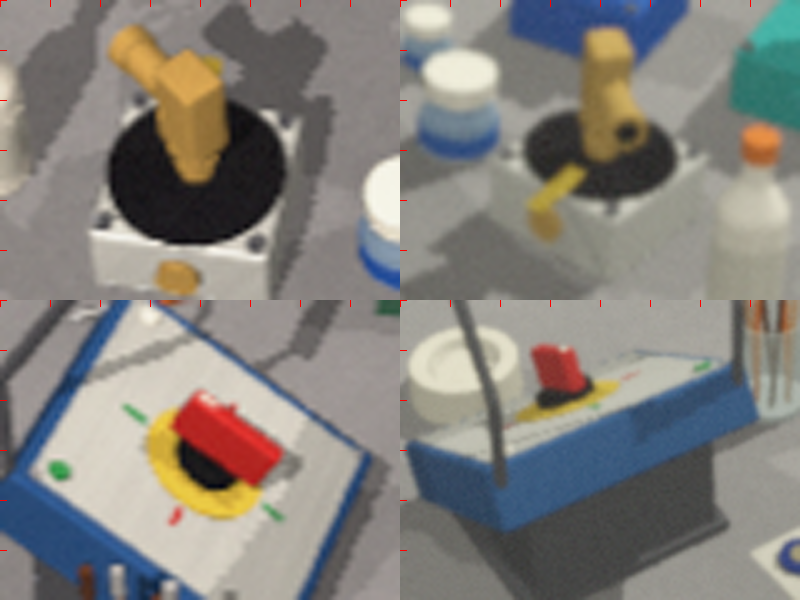

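The chosen elbow is brass, on an aluminium manifold with a black plate. Crop pixels: block top about (189,76) side and (208,40) scene, mouth (122,45) and (227,132), yellow tab tip at scene (142,205). The panel's green ticks are at side (133,113) and (273,212), the red ticks at scene (108,125) and (228,77).

```bash
cat > h.py <<'E'
from station import arm,snapshot,camera_info
import cv2,numpy as np
from scipy.spatial.transform import Rotation as Ro
def cam(n):
    c=camera_info(n)
    if n!="wrist": return c,np.array(c["R"]),np.array(c["t"])
    T=np.eye(4);T[:3,:3]=Ro.from_quat(arm.read_eef_rot()).as_matrix();T[:3,3]=arm.read_tool_pos()
    M=np.linalg.inv(T@c["T_tool_cam"]);return c,M[:3,:3],M[:3,3]
def ray(C,u,v):
    c,R,t=C;return -R.T@t,R.T@np.array([(u-c["cx"])/c["fx"],(v-c["cy"])/c["fy"],1])
def atz(C,u,v,z):
    o,d=ray(C,u,v);return o+d*(z-o[2])/d[2]
def tri(*r):
    A=sum(np.eye(3)-np.outer(d,d)/(d@d) for o,d in r);b=sum((np.eye(3)-np.outer(d,d)/(d@d))@o for o,d in r)
    return np.linalg.solve(A,b)
def proj(C,X):
    c,R,t=C;p=R@X+t;return np.array([c["fx"]*p[0]/p[2]+c["cx"],c["fy"]*p[1]/p[2]+c["cy"]])
E
python3 - <<'E'
from h import *
np.set_printoptions(precision=4,suppress=True)
S,C=cam("side"),cam("scene")
s=lambda x,y:(215+x/5-.4,255+y/5-.4); e=lambda x,y:(285+x/5-.4,215+y/5-.4)
p=lambda x,y:(275+x/5-.4,140+y/5-.4); q=lambda x,y:(140+x*.3-.35,250+y*.3-.35)
for nm,a,b,z in[("top",s(189,76),e(208,40),.136),("plate",s(196,170),e(200,153),.054),("mouth",s(122,45),e(227,132),.108),("tip",s(213,68),e(142,205),.054),
 ("panel",p(203,162),q(168,101),.112)]:
    print(nm,atz(S,*a,z),atz(C,*b,z),tri(ray(S,*a),ray(C,*b)))
def full(C,x,y,z): return atz(C,x*.7,y*.7,z)
for nm,a,b,z in[("glue",(298,373),(510,350),.135),("tub",(424,417),(424,330),.06),("mould",(531,288),(228,385),.038),("jar",(428,312),(360,372),.1),("lampA",(466,125),(321,270),.38),("lampB",(431,175),(203,300),.38)]:
    u=lambda a:(a[0]*.7,a[1]*.7)
    print(nm,full(S,*a,z),full(C,*b,z),tri(ray(S,*u(a)),ray(C,*u(b))))
# tick lines
print("green",[ray(S,*p(133,113)),ray(S,*p(273,212))])
E
```

```text
top [0.5998 0.247  0.136 ] [0.6023 0.2468 0.136 ] [0.6006 0.2472 0.1352]
plate [0.6004 0.2473 0.054 ] [0.6065 0.2442 0.054 ] [0.6023 0.2463 0.051 ]
mouth [0.6554 0.225  0.108 ] [0.6569 0.2236 0.108 ] [0.6558 0.2244 0.1071]
tip [0.6259 0.1805 0.054 ] [0.6333 0.181  0.054 ] [0.6285 0.1813 0.0518]
panel [ 0.6205 -0.2157  0.112 ] [ 0.6209 -0.2122  0.112 ] [ 0.6206 -0.2132  0.113 ]
glue [0.7203 0.2712 0.135 ] [0.7425 0.2548 0.135 ] [0.7283 0.2651 0.1231]
tub [0.4877 0.2102 0.06  ] [0.5023 0.2068 0.06  ] [0.4917 0.2097 0.0544]
mould [ 0.4259 -0.2388  0.038 ] [ 0.4438 -0.2419  0.038 ] [ 0.4296 -0.2414  0.0309]
jar [ 0.582  -0.0108  0.1   ] [ 0.6144 -0.0209  0.1   ] [ 0.5911 -0.0159  0.0865]
lampA [ 0.6286 -0.294   0.38  ] [ 0.6573 -0.1155  0.38  ] [ 0.6233 -0.1511  0.4146]
lampB [ 0.6187 -0.096   0.38  ] [ 0.6537 -0.3181  0.38  ] [ 0.6446 -0.2669  0.3191]
green [(array([0.159 , 0.9351, 1.1511]), array([ 0.3183, -0.7149, -0.6309])), (array([0.159 , 0.9351, 1.1511]), array([ 0.2551, -0.7147, -0.6605]))]
```

```bash
cat >> h.py <<'E'
np.set_printoptions(precision=4,suppress=True)
def frame(psi): # columns: upslope, across(left), normal
    c,s=np.cos(psi),np.sin(psi);k,h=np.cos(np.pi/6),.5
    return np.array([[k*c,-s,-h*c],[k*s,c,-h*s],[h,0,k]])
def onplane(r,P,n):
    o,d=r;return o+d*((P-o)@n)/(d@n)
def hq(psi,th): # tool orientation: z=-n, tool x = rotated by th about n from DOWNslope
    F=frame(psi);x=-F[:,0];n=F[:,2];x=Ro.from_rotvec(th*n).apply(x)
    return Ro.from_matrix(np.c_[x,np.cross(-n,x),-n]).as_quat()
def dq(yaw): # tool down, tool x at yaw
    x=np.array([np.cos(yaw),np.sin(yaw),0]);z=np.array([0,0,-1.]);return Ro.from_matrix(np.c_[x,np.cross(z,x),z]).as_quat()
E
python3 - <<'E'
from h import *
from scipy.optimize import brentq
S,C=cam("side"),cam("scene");P=np.array([.6206,-.214,.1125])
p=lambda x,y:(275+x/5-.4,140+y/5-.4); q=lambda x,y:(140+x*.3-.35,250+y*.3-.35)
def f(psi,C,a,b,ax):
    F=frame(psi);d=onplane(ray(C,*a),P,F[:,2])-onplane(ray(C,*b),P,F[:,2]);return (d@F[:,1-ax])/np.linalg.norm(d),np.linalg.norm(d)
for g in((S,p(133,113),p(273,212),0),(C,q(108,125),q(228,77),1)):
    r=brentq(lambda x:f(x,*g)[0],-.9,.9);print("psi",r,f(r,*g)[1])
psi=r
from itertools import product
for psi in(-.2,r):
  n=frame(psi)[:,2];G=P+.034*n
  for flip,th,d in product((0,np.pi),(0,np.pi/2),(.004,.2)):
    print(psi,flip,th,d,arm.ik(G+(.054+d)*n,hq(psi,th+flip)))
for y in(-22,-66,158,114): print(y,arm.ik([.601,.247,.177],dq(np.radians(y))))
E
```

```text
psi 0.09945388977599612 0.11333277717233396
psi 0.07263397432782959 0.10579186850831206
-0.2 0 0 0.004 [ 0.5261  0.6016 -0.288   2.0117  1.3315  0.0996  0.3961]
-0.2 0 0 0.2 [ 0.9434  0.2533 -0.7192  2.0304  0.3147  0.4094  1.3987]
-0.2 0 1.5707963267948966 0.004 [ 0.3592  0.5866 -0.0407  2.0154 -1.1281  0.0476 -1.8941]
-0.2 0 1.5707963267948966 0.2 [ 0.2352  0.1964  0.1547  2.048  -0.311   0.3992 -2.7062]
-0.2 3.141592653589793 0 0.004 [ 0.3966  0.5879 -0.0964  2.0145 -0.499   0.0245 -0.9445]
-0.2 3.141592653589793 0 0.2 [ 0.5418  0.2025 -0.2154  2.0401 -0.0742  0.3856 -1.3673]
-0.2 3.141592653589793 1.5707963267948966 0.004 [ 0.4185  0.5892 -0.1288  2.0145  0.289   0.0226 -0.1569]
-0.2 3.141592653589793 1.5707963267948966 0.2 [ 0.7545  0.2213 -0.4764  2.0348  0.1145  0.3899  0.0206]
0.07263397432782959 0 0 0.004 [ 0.9065  0.7243 -0.7737  1.961   1.171   0.2749  0.9479]
0.07263397432782959 0 0 0.2 [ 1.2346  0.3649 -0.9561  1.96    0.1578  0.4863  1.9057]
0.07263397432782959 0 1.5707963267948966 0.004 [ 0.4921  0.6047 -0.1146  1.9725 -1.0535  0.1966 -1.6516]
0.07263397432782959 0 1.5707963267948966 0.2 [ 0.4406  0.2435  0.1031  1.98   -0.6181  0.5627 -2.0639]
0.07263397432782959 3.141592653589793 0 0.004 [ 0.623   0.6205 -0.3123  1.9686 -0.4771  0.1184 -0.6275]
0.07263397432782959 3.141592653589793 0 0.2 [ 0.7701  0.2562 -0.3121  1.9711 -0.3988  0.5083 -0.7039]
0.07263397432782959 3.141592653589793 1.5707963267948966 0.004 [ 0.7021  0.6382 -0.4345  1.9666  0.19    0.11    0.2957]
0.07263397432782959 3.141592653589793 1.5707963267948966 0.2 [ 1.0032  0.29   -0.6174  1.9652 -0.1811  0.4828  0.6588]
-22 [-0.4144  0.7455 -0.016   1.5597  0.0146  0.8365 -2.3907]
-66 [-0.9643  1.0269  1.131   1.579  -0.9843  1.1933 -2.3478]
158 [-0.0208  0.8589 -0.7501  1.5453  0.6584  1.0038  0.2255]
114 [-0.0557  0.8368 -0.6761  1.5466  0.597   0.973  -0.4952]
```

```bash
python3 - <<'E'
from h import *
psi=.085;P=np.array([.6206,-.214,.1125]);F=frame(psi);n=F[:,2];G=P+.034*n;Q=hq(psi,np.pi)
A=G+.254*n-np.array([.1,0,0])
arm.movep(A,Q)
arm.line_to(G+.204*n,.15)
C=cam("wrist");im=snapshot("wrist");np.save("pics/w1.npy",im)
print(arm.read_time(),arm.read_tool_pos(),arm.read_joint_positions(),arm.read_ft_force())
for nm,X in(("G",G),("P",P),("up",P+.055*F[:,0]),("left",P+.055*F[:,1])):print(nm,proj(C,X)*800/560)
np.savez("pics/w1c.npz",R=C[1],t=C[2])
cv2.imwrite("pics/w1.png",cv2.resize(im,(800,600),interpolation=cv2.INTER_CUBIC))
E
```

```text
2.8917 [ 0.5013 -0.2246  0.3189] [ 0.7208  0.3442 -0.2968  1.9871 -0.429   0.4033 -0.6634] [-0.4799 -0.3773 -0.0864]
G [402.4537 284.3058]
P [402.5205 271.0297]
up [402.3563 190.8631]
left [324.4303 271.1527]
```

View pics/w1.png

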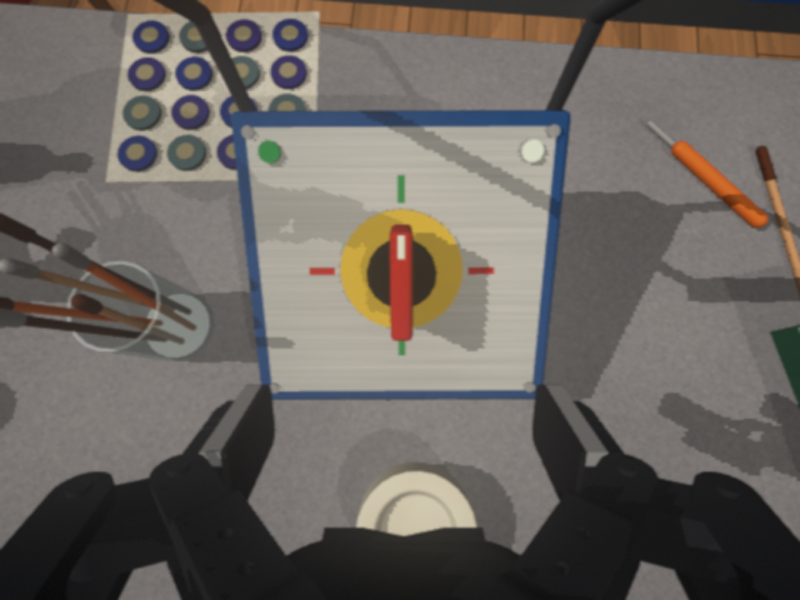

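The handle centre is at (401,283), predicted (402,284). The red and green ticks cross at (401,271), which matches, so yaw and position hold. Next: grip and turn it off.

```bash
cat >> h.py <<'E'
psi=.085;P=np.array([.6200,-.2135,.1125]);F=frame(psi);n=F[:,2];G=P+.034*n
def turn(poses,jmax=.6):
    for p,q in poses:
        j=arm.ik(p,q); dj=np.abs(np.array(j)-arm.read_joint_positions()).max()
        if dj>jmax: print("BIG",dj);return False
        arm.move_j(j)
    return True
E
python3 - <<'E'
from h import *
arm.move_gripper(.6)
arm.line_to(G+.060*n,.12,ori=hq(psi,np.pi))
print(arm.read_ft_force())
arm.move_gripper(0,effort=40)
print("op",arm.read_opening(),arm.read_finger_force(),arm.read_ft_force())
ok=turn([(G+.060*n,hq(psi,np.pi+np.radians(a))) for a in range(15,91,15)])
print(ok,arm.read_joint_positions(),arm.read_ft_force(),arm.read_wrist_torque(),arm.read_time())
if ok:
    arm.pause(.2);arm.move_gripper(.6);arm.line_to(G+.2*n,.15)
    im=snapshot("wrist");cv2.imwrite("pics/w2.png",cv2.resize(im,(560,420)))
    print(arm.read_time(),arm.read_joint_positions())
E
```

```text
[0.6355 0.4264 0.9107]
op 0.154066650737283 39.96298134326935 [-3.6923  0.901   5.068 ]
True [ 0.733   0.641  -0.4754  1.9648  0.3209  0.1208  0.1841] [-1.6907 -0.9859  5.2254] [-0.1491  0.3937  0.0745] 6.6417
8.425 [ 1.0654  0.4357 -0.7995  1.9806  0.2092  0.3759  0.2987]
```

View pics/w2.png

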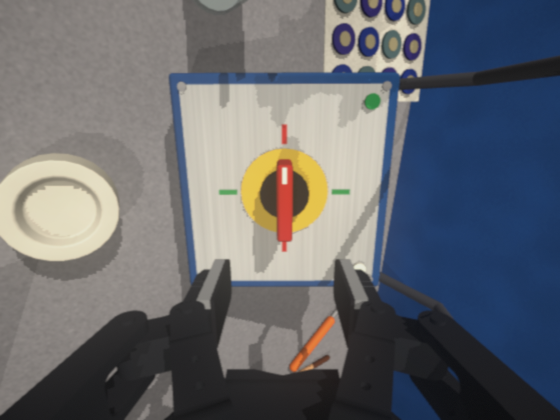

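The handle is level at the red ticks, (284,133) and (285,245), so it is off. Now to the elbow.

```bash
python3 - <<'E'
from h import *
arm.line_to(arm.read_tool_pos()+np.array([-.07,0,.08]),.2)
arm.movep([.47,0,.40],dq(np.radians(170)))
arm.movep([.601,.247,.33],dq(np.radians(158)))
C=cam("wrist");im=snapshot("wrist")
print(arm.read_time(),arm.read_joint_positions(),arm.read_tool_pos())
for nm,X in(("top",[.601,.247,.136]),("mouth",[.655,.225,.108]),("plate",[.601,.247,.054]),("tip",[.629,.181,.054])):print(nm,proj(C,np.array(X))*800/560)
np.savez("pics/w3c.npz",R=C[1],t=C[2])
cv2.imwrite("pics/w3.png",cv2.resize(im,(800,600),interpolation=cv2.INTER_CUBIC))
E
```

```text
11.15 [ 0.0459  0.7382 -0.9184  1.369   0.5874  1.3164  0.293 ] [0.6021 0.2441 0.3305]
top [406.6132 287.4979]
mouth [406.2008 355.3189]
plate [405.7941 258.0232]
tip [343.9592 319.0019]
```

View pics/w3.png

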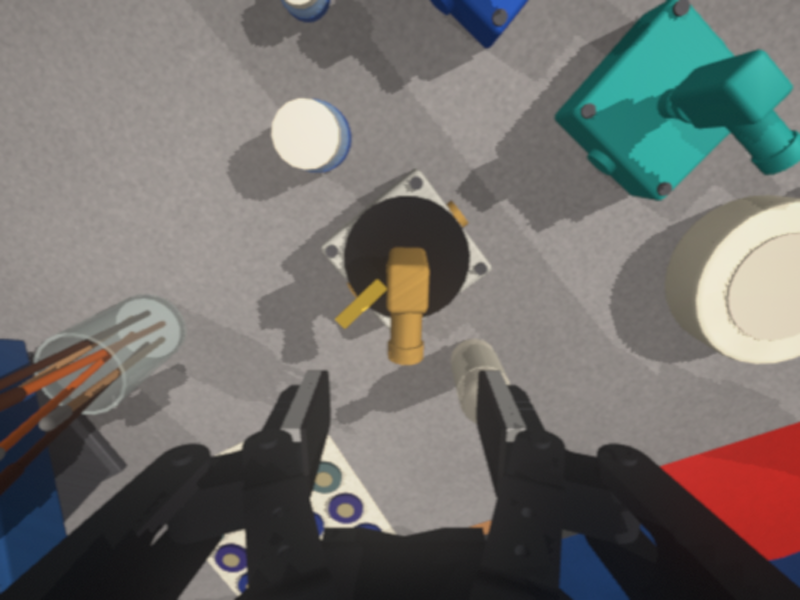

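The block top is at (407,285) and the mouth at (405,357), both as predicted. The yellow tab runs from inner (381,286) to tip (341.5,323).

```bash
python3 - <<'E'
from h import *
d=np.load("pics/w3c.npz");C=(camera_info("wrist"),d["R"],d["t"])
w=lambda x,y,z:atz(C,x*.7-.15,y*.7-.15,z)
pl=w(407,257.5,.054);a,b=w(381,286,.054),w(341.5,323,.054);m=w(405.5,360,.108);t=w(407.5,286,.136)
an=lambda v:np.degrees(np.arctan2(v[1],v[0]))
print(pl,t,a,b,m)
print("mark",an(b-a),an(b-pl),an(b-t),np.linalg.norm(b-pl)); 
l,r=w(391,318,.108),w(422,318,.108); print("outlet",an(m-t),an(m-(l+r)/2))
for e in((w(386.5,291,.054),w(347,328,.054)),(w(376,280,.054),w(336,318,.054))):print(an(e[1]-e[0]))
E
```

```text
[0.6007 0.2479 0.054 ] [0.6001 0.2478 0.136 ] [0.6144 0.22   0.054 ] [0.6312 0.1776 0.054 ] [0.658  0.2231 0.108 ]
mark -68.40004985440858 -66.6059827107786 -66.14980654462096 0.0766477870668472
outlet -23.1285658876318 -23.388130816522114
-68.19444371667691
-68.21870301437039
```

```bash
python3 - <<'E'
from h import *
A=np.array([.6005,.2477,.179]);Y=lambda d:dq(np.radians(d))
arm.move_gripper(.7)
arm.line_to(A+[0,0,.08],.15,ori=Y(157))
arm.line_to(A,.1);print(arm.read_tool_pos(),arm.read_ft_force())
arm.move_gripper(0,effort=60)
print("op",arm.read_opening(),arm.read_finger_force(),arm.read_ft_force())
ok=turn([(A,Y(157-a)) for a in(11,22,33,44)])
arm.pause(.5)
R=Ro.from_quat(arm.read_eef_rot()).as_matrix()
print(ok,np.degrees(np.arctan2(R[1,0],R[0,0])),arm.read_joint_positions(),arm.read_ft_force(),arm.read_wrist_torque())
arm.move_gripper(.6);arm.line_to(A+[0,0,.15],.15);arm.pause(.2)
C=cam("wrist");im=snapshot("wrist");np.savez("pics/w4c.npz",R=C[1],t=C[2])
cv2.imwrite("pics/w4.png",cv2.resize(im,(800,600),interpolation=cv2.INTER_CUBIC))
print(arm.read_time(),arm.read_joint_positions())
E
```

```text
[0.6008 0.2482 0.1798] [0.0435 0.3106 0.4469]
op 0.2949881594987081 60.87002635002136 [-1.1856 -2.6865  5.1158]
True 113.55709856149643 [-0.073   0.8247 -0.6439  1.5438  0.5666  0.9617 -0.4801] [2.443  2.274  6.7533] [ 0.0948 -0.2428 -0.1348]
16.775 [-0.0454  0.682  -0.716   1.3748  0.4505  1.2513 -0.3892]
```

View pics/w4.png

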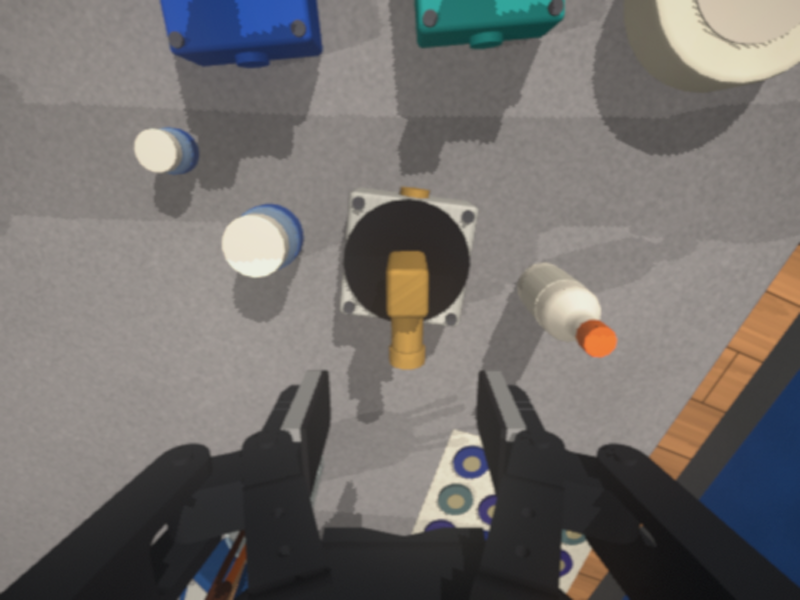

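The outlet runs from the block at (408,288) to the mouth at (407,361), and the yellow tab is hidden straight beneath it. I'll check the angle, then go back to the handle if it is within 4°.

```bash
python3 - <<'E'
from h import *
d=np.load("pics/w4c.npz");C=(camera_info("wrist"),d["R"],d["t"])
w=lambda x,y,z:atz(C,x*.7-.15,y*.7-.15,z)
m=w(407,363,.108);t=w(408,289,.136);l=w(407,325,.108);an=lambda v:np.degrees(np.arctan2(v[1],v[0]))
ax=np.array([.6005,.2477,.108]);print(t,m,an(m-t),an(m-ax),an(m-l),proj(C,np.array([.6309,.1776,.054]))/.7)
a=an(m-t)
if abs(a+67.3)<4:
    arm.move_gripper(.6)
    arm.movep([.47,0,.42],dq(np.radians(140)))
    Q=hq(psi,np.pi*1.5)
    arm.movep(G+.2*n+np.array([-.07,0,.08]),Q)
    arm.line_to(G+.2*n,.15)
    print(arm.read_time(),arm.read_joint_positions())
    arm.line_to(G+.060*n,.12);print(arm.read_tool_pos()-(G+.06*n),arm.read_ft_force())
    arm.move_gripper(0,effort=40);print("op",arm.read_opening(),arm.read_ft_force())
    ok=turn([(G+.060*n,hq(psi,np.pi*1.5-np.radians(x))) for x in range(15,91,15)])
    arm.pause(.3);print(ok,arm.read_joint_positions(),arm.read_ft_force(),arm.read_wrist_torque())
    if ok:
        arm.move_gripper(.6);arm.line_to(G+.2*n,.15)
        im=snapshot("wrist");arm.line_to(arm.read_tool_pos()+np.array([-.07,0,.08]),.2)
        s=snapshot("side")[190:340,180:380]
        cv2.imwrite("pics/w5.png",np.hstack([cv2.resize(im,(400,300)),cv2.resize(s,(400,300),interpolation=cv2.INTER_CUBIC)]))
        print(arm.read_time())
E
```

```text
[0.6019 0.2504 0.136 ] [0.6262 0.1925 0.108 ] -67.23953495557414 -65.05871783445318 -66.85788031829048 [404.5399 351.2855]
19.875 [ 1.0149  0.4148 -0.7231  1.9806  0.0924  0.369   0.4099]
[-0.     -0.0003  0.0007] [0.3569 0.0199 0.8641]
op 0.15297589233983347 [-1.8067 -1.3039  5.1787]
True [ 0.618   0.6141 -0.2989  1.9687 -0.5648  0.133  -0.5253] [-2.2732 -0.311   5.8131] [ 0.2418  0.252  -0.0737]
25.7667
```

View pics/w5.png

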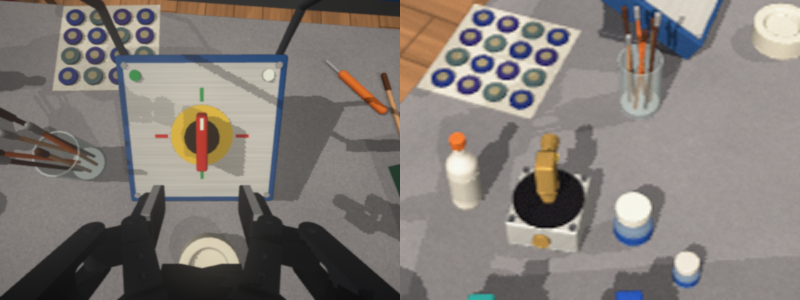

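The handle is back at the green ticks, at (202,140). The outlet is aligned over the mark, the bystanders are all standing, and the arm is clear.

```bash
python3 -c "
from station import arm,ticket
print(arm.read_ft_force());print(ticket.finish_job())"
```

```text
[-0.13991437  0.75104773  0.78261872]
the job is handed in; nothing more can be done
None
```

The job is handed in; the hand-in returned no verdict. In the last pictures the isolator is back on, the elbow points along the yellow mark (measured within about 2°), the lamp bar and bystanders look undisturbed, and the arm is clear at 25.8 s.

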